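# Rock the locating block out of the jig

## Robot

A 6-joint arm with a two-finger parallel gripper is mounted at the origin on a cart in front of the work surface, level with it; the furniture and walls round the work are solid. World frame = base frame: x ahead of the robot, y to its left, z up, the work surface at z = 0. Lengths are in m, angles in degrees, forces in N, time in s.
With the tool pointing down it reaches from about 0.275 to 0.975 m from the base axis. Payload 8.4 kg.
Tool frame: the origin (TCP) lies on the centre line of the jaws, within the pads' length; the fingertips stand 17 mm ahead of it and the grasp point (between the pads) lies 2 mm behind it; z points along the fingers, x is the direction in which the jaws open and shut, and the axes are right-handed (so a half turn about z gives the same grasp; the last joint's range is limited). The gripper opens to 92 mm and grips with 3 to 60 N. Pads are 20 mm wide; open, the fingers measure 128 mm over their backs; the gripper's body (75 mm by 189 mm) begins 69 mm behind the grasp point.
Start: joints at [65.982, 20.225, 93.587, -0, 66.188, -0.138], TCP at [0.253, 0.571, 0.232] pointing down, gripper open.
Joint ranges: [-150.9, 150.9], [-52.94, 120.26], [3.33, 152.33], [-74.26, 254.26], [0, 154.13], [-172.89, 172.89]. Speed limits (degrees/s): [127.2, 127.2, 159.86, 180, 180, 180].

## Interface

Orientations are given as [roll, pitch, yaw] about the fixed x, y, z axes, in that order (R = Rz(yaw) Ry(pitch) Rx(roll)).
In Python, from bench import robot gives the robot as it stands.
- The arm moves only by the tool step_arm, never from a script. Its argument "plan" is a list of rows, each a list of 3 entries, a list of its own where there are three numbers: the turn, a rotation vector about the world's x, y, z in degrees, then the shift along the world's x, y, z in mm, then the finger opening in mm, from 0 to 91.9. In form: [[[ax, ay, az], [dx, dy, dz], jaw], ...]. A call has 1 to 20 rows; each row is the pose to reach, as a shift and turn from the pose measured when the call began; what a row does not reach only later rows make up. A row lasts 1/12 s, in which the tool goes at most 41.7 mm and 7.16 degrees, less where a joint would pass 70% of its speed; a pose out of reach is approached as far as the arm can. A call with a gripper value outside its range is refused whole. The fingers move at their own pace and stop on an object; "grip_force" is the grip in N (left out, the last holds). Time passes only in rows, so rows that repeat a pose let the fingers close. It gives the time, the measured TCP pose, the force and the opening at its end, in the units of the state.
- robot.get_state(): the state, without advancing time (a new reading comes with each control period).
- robot.read_camera(name): name is "scene" or "top"; returns the picture (384x512x3 uint8, red, green, blue); there is no depth.
- robot.get_calibration(name): a dict with "K" (3x3 intrinsics, pixels), "cam_to_world" (4x4, takes a point from camera to world coordinates). Camera axes: x right, y down, z forward; pixel columns grow to the right and rows downward; lengths in m; the calibration is good to about 2 mm. A picture is of the moment at which its call begins. get_calibration takes no time and is no camera call.
- robot.close_job(): hands the job in, once; it reports no verdict.
The state is a dict: "time": time; "joints": joint angles; "joint_velocities": joint speeds; "tau": joint torques, N m; "tcp_pos": TCP position; "eef_rot": TCP orientation; "ft_force": force on the tool from outside, world axes, zero at the start; "torque": the same for the moment, N m; "grip_width": finger opening in m.
Only numpy, scipy, OpenCV 4.12 (cv2) and the standard library are available. Lean on these libraries where they do the work, as an engineer would, in place of code of your own. Each camera call takes 0.05 s, during which the arm holds its last target.

## Task

Slide the flat cover of the two-bay jig all the way off the seat bay, so that it lies shut over the bay with the half shells. Then grip the steel locating block by its tab and, while it is still down in its seat, rock it side to side, towards one jaw and then the other, so that the block itself (not your fingers) pushes both stiff jaws back; only then draw it upward out of its seat. Finish while still holding it in the gripper, upright and still, straight above its seat with its foot just clear of the jig, 1 to 4 cm above the rim; do not put it down, and leave the coil, the brass bracket and the solder reel where they are.

Things in the scene. Friction and masses are not known exactly. Their poses are not given: they have to be found in the camera images.
- jig: Grey fixed box 132 x 242 mm, walls 72 mm high, cover guides to 82 mm; its place and yaw (within 0.3 rad) vary. Origin: centre of its underside. x across it, away from the robot; y along it, to the left; z up. Two bays, 120 (x) by 112 (y) mm inside: seat bay, centre y = -59 mm, with the block; parts bay with half shells, centre y = +59 mm. A pocket 14 mm deep in a 20 mm high socket holds the block.
- cover (a joint): Slide of the flat aluminium cover plate (126 x 118 x 4 mm, top 77 mm above the bench), which runs along the jig's y. 0 = shut over the seat bay; 0.118 m = fully over the parts bay (its stop). It starts within 15 mm of 0. Sliding it takes about 2 N and it stays where it is left.
- cover_knob (a point): Middle of the round black knob on the cover, 14 mm above the plate; the knob is an upright cylinder 26 mm across and 28 mm tall, from 77 to 105 mm above the bench; it moves with the cover.
- seat (a point): Point in the middle of the seat bay, straight above the pocket, 72 mm above the bench (top of the walls).
- block_tab (a point): Centre of the free part of the block's grip tab, 53 mm above its foot, 59 mm above the bench when seated. The tab is 14 mm thick in x (grip across this), 24 mm wide in y, free from 43 to 68 mm above the bench. Below: shoulders 31 mm wide in y (top 32 mm above the bench), caught 4 mm higher by the jaws' lips, 2.5 mm a side: a straight pull only jams. Steel, about 160 g, 62 mm tall; axes as the jig's.
- block_foot (a point): Centre of the underside of the block's stem (20 x 10 mm), 6 mm above the bench when seated; z is the block's upright axis. The stem has 1.25 mm play a side in y, so the block rocks about an axis along x, 13 mm above the bench, by 0.15 to 0.2 rad each way, about 8 mm sideways at the tab. That pushes each jaw back 3 to 4 mm; with both back the upright block lifts out freely.
- jaw_left (a joint): How far the left jaw (at +y of the block) is pushed back from the block, 0 to 0.006 m; starts near 0. Takes about 5 N and stays where it is left. Its lip is 12 mm wide in x, 7 mm thick, top 43 mm above the bench, 1 mm from the tab at 0.
- jaw_right (a joint): The same for the right jaw (at -y of the block).
- coil_mid (a point): Bystander: wound coil, orange wire on white flanges, 45 x 47 x 56 mm, standing at the left end of the jig; the point is its centre.
- bracket_mid (a point): Bystander: brass Z bracket, 72 x 44 x 17 mm, lying in front of the jig; the point is its centre.
- reel_mid (a point): Bystander: reel of solder with black flanges, 58 x 76 x 53 mm, at the right of the bench; the point is its centre.

How it is judged:
By the outcome, as a careful person would: the job done as asked, in the order asked, and still so for the second after the job is handed in, while the arm keeps its last pose, push and grip.
It also fails if it takes over 48 s, if anything falls off the work surface, if the arm or the gripper's body presses on something with over 40 N, if the wrist force passes 120 N, or if a joint passes its speed limit or range.

## Working session

There is one attempt and no reset: what is moved stays moved. The work goes in short steps, Python scripts to look and compute and a tool call to move; the robot and the scene stay as the last step left them, time stands still between calls to the robot, and variables do not carry over. Pictures are saved under pics/ and viewed, and the job is handed in when it is done.

Besides the shell and the picture viewer there is one more tool, called after "Call:" by a JSON object that holds its "op" and its "data". step_arm: Moves the arm, as the interface text tells. Its arguments: {"type":"object","properties":{"plan":{"type":"array"},"grip_force":{"type":"number"}},"required":["plan"]}

```bash
ls; mkdir -p pics
python3 - <<'E'
from bench import robot
import cv2
print(robot.get_state())
for n in("scene","top"):
    c=robot.get_calibration(n); print(n,c["K"],c["cam_to_world"])
    cv2.imwrite(f"pics/{n}0.png",cv2.cvtColor(cv2.resize(robot.read_camera(n),None,fx=1.5,fy=1.5),cv2.COLOR_RGB2BGR))
E
```

```text
pics
{'time': 0.0, 'joints': array([ 6.59825264e+01,  2.02630482e+01,  9.36289064e+01, -7.75714795e-04,
        6.61874863e+01, -1.36158790e-01]), 'joint_velocities': array([-0.06905281,  0.03718691,  0.02877937,  0.02477101, -0.14355464,
        0.00151241]), 'tau': array([-1.01381378e-03, -5.93825519e+01, -3.34214687e+01,  6.96877367e-02,
        2.33654212e-02, -1.66853774e-04]), 'tcp_pos': array([0.25282546, 0.57106448, 0.23085882]), 'eef_rot': array([1.79999480e+02, 7.94423379e-02, 6.61189985e+01]), 'ft_force': array([-0.54569073, -0.29816282,  0.80790109]), 'torque': array([-0.03558027, -0.00365746, -0.05421932]), 'grip_width': 0.09177801190951462}
scene [[492.10197543   0.         253.13142848]
 [  0.         492.10197543 189.55782735]
 [  0.           0.           1.        ]] [[ 0.69760116 -0.35221179  0.62393868 -0.35044801]
 [-0.71645073 -0.35158864  0.60256434 -0.92456623]
 [ 0.00713949 -0.86737091 -0.49761103  0.7546655 ]
 [ 0.          0.          0.          1.        ]]
top [[434.5210149    0.         249.076548  ]
 [  0.         434.5210149  191.96141311]
 [  0.           0.           1.        ]] [[ 0.01358352 -0.98438437  0.17550757  0.32137566]
 [-0.99986855 -0.01181815  0.0111     -0.10028161]
 [-0.00885249 -0.17563528 -0.9844155   1.2249833 ]
 [ 0.          0.          0.          1.        ]]
```

View pics/scene0.png

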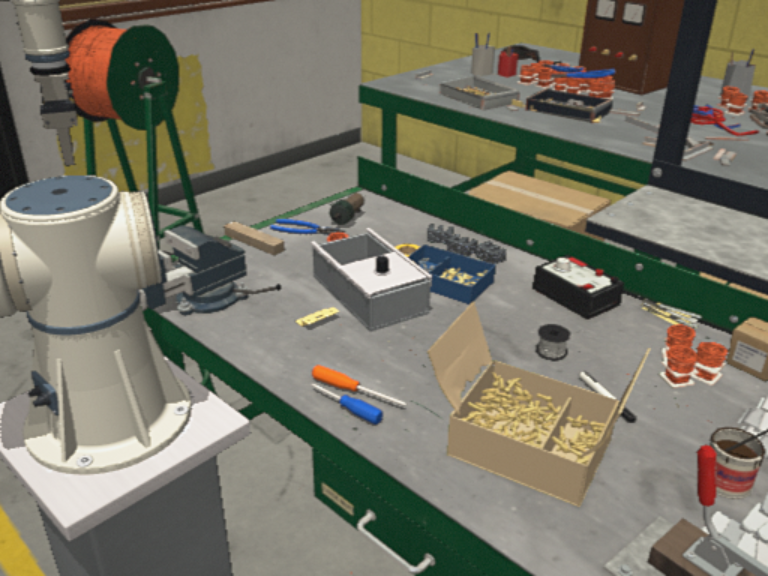

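View pics/top0.png

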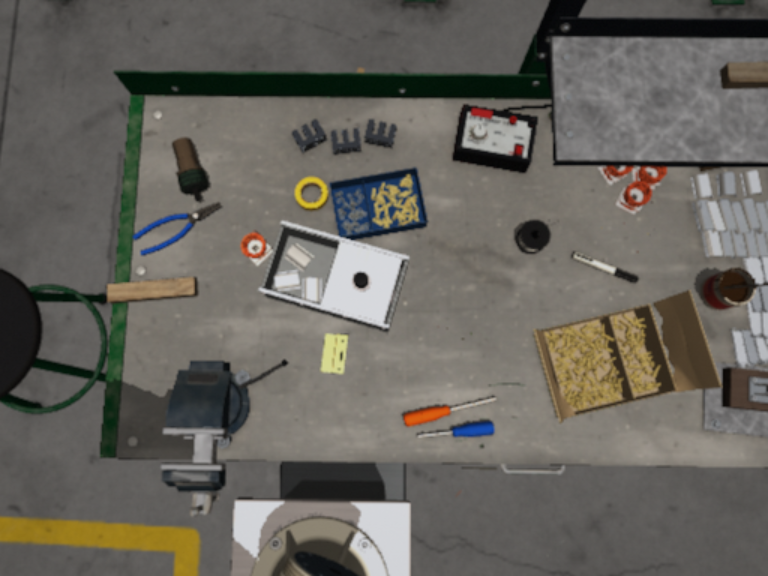

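```bash
cat > h.py <<'E'
import numpy as np,cv2
from bench import robot
def ray(n,u,v,z):
    c=robot.get_calibration(n);K,T=c["K"],c["cam_to_world"]
    d=T[:3,:3]@np.linalg.solve(K,[u,v,1.]);o=T[:3,3]
    return o+d*(z-o[2])/d[2]
def proj(n,p):
    c=robot.get_calibration(n);K,T=c["K"],c["cam_to_world"]
    q=T[:3,:3].T@(np.asarray(p,float)-T[:3,3]);q=K@q;return q[:2]/q[2]
def crop(n,u0,v0,w,h,f,name):
    im=robot.read_camera(n)
    c=cv2.resize(im[v0:v0+h,u0:u0+w],None,fx=f,fy=f,interpolation=cv2.INTER_CUBIC)
    cv2.imwrite("pics/"+name,cv2.cvtColor(c,cv2.COLOR_RGB2BGR));return im
E
python3 - <<'E'
from h import *
crop("top",160,135,125,100,6,"t1.png")
crop("scene",200,145,100,80,7,"s1.png")
E
```

```text
(no output)
```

View pics/t1.png

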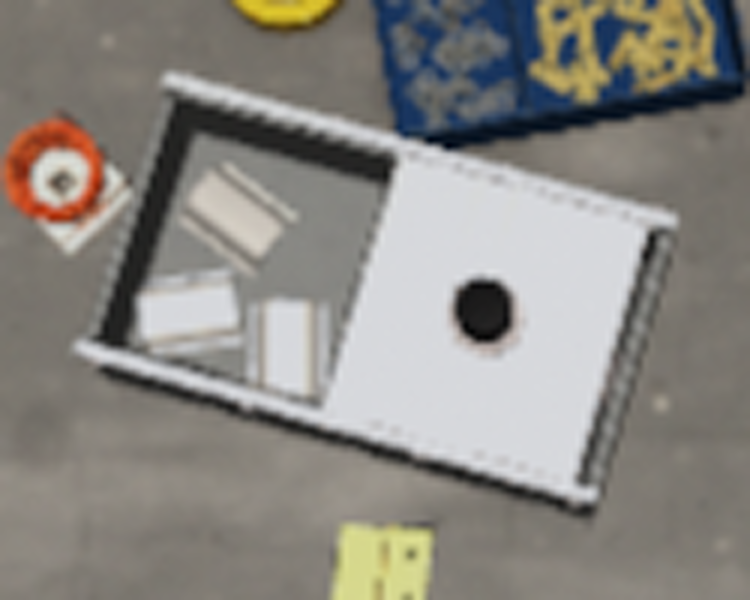

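View pics/s1.png

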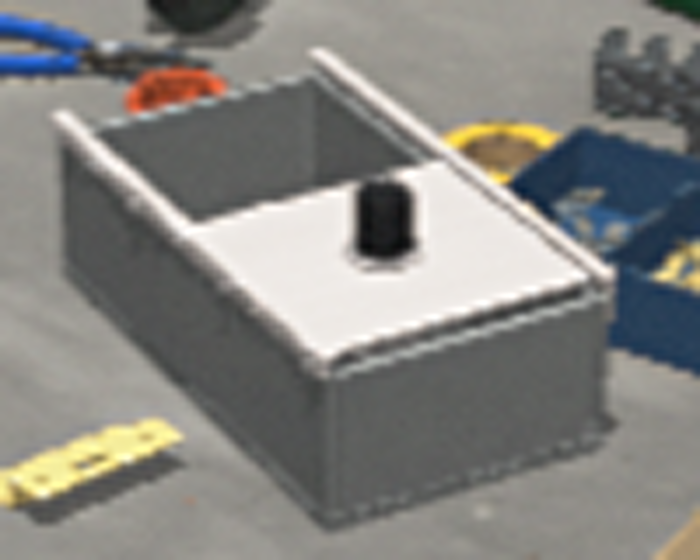

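```bash
cat >> h.py <<'E'
def tp(u,v,z,o=(160,135),f=6,n="top"): return ray(n,o[0]+(u+.5)/f-.5,o[1]+(v+.5)/f-.5,z)
from scipy.optimize import least_squares
E
python3 - <<'E'
from h import *
pts=[((165,76),(66,121)),((679,216),(66,-121)),((598,497),(-66,-121)),((77,345),(-66,121))]
W=[tp(*p,.082)[:2]for p,_ in pts]
# scene corners guide tops
o=(200,145)
S=[((318,50),(66,121)),((612,272),(66,-121)),((322,362),(-66,-121)),((57,113),(-66,121))]
Ws=[tp(*p,.082,o,7,"scene")[:2] for p,_ in S]
def fit(W):
    M=np.array([m for _,m in pts])/1000
    def r(x):
        c,s=np.cos(x[2]),np.sin(x[2]);return (np.array(W)-(M@np.array([[c,s],[-s,c]])+x[:2])).ravel()
    q=least_squares(r,[.45,0,0]);print(q.x,np.round(q.fun*1000,1));return q.x
a=fit(W);b=fit(Ws)
for k in (tp(484,308,.105),tp(384,190,.105,o,7,"scene")):
    print(k)
    for x in(a,b):
        c,s=np.cos(x[2]),np.sin(x[2]);d=k[:2]-x[:2];print(c*d[0]+s*d[1],-s*d[0]+c*d[1])
    
print("reel",tp(0,0,.05))
print(proj("top",robot.get_state()["tcp_pos"]),proj("scene",robot.get_state()["tcp_pos"]))
E
```

```text
[ 0.55270202 -0.0161492  -0.26778646] [-1.5  0.2  0.1 -0.1  0.1  0.2  1.3 -0.2]
[ 0.55177666 -0.02150919 -0.27237706] [-0.3 -0.8  2.3  2.5 -3.  -0.7  1.1 -1.1]
[ 0.53689335 -0.06426229  0.105     ]
-0.0025146285942029625 -0.050581225275027175
-0.002833108361575425 -0.04518090769497395
[ 0.5395029  -0.06963124  0.105     ]
0.0014225219497534837 -0.05506833660639124
0.0011245991508889806 -0.049649897933452335
reel [0.69209061 0.16742924 0.05      ]
[-47.00315835 296.37624653] [43.76177348 98.60292492]
```

Call:
{"op": "step_arm", "data": {"plan": [[[0, 0, 0], [0, 0, 40], 92], [[0, 0, 0], [20, -20, 70], 91], [[0, 0, 8.5], [285, -638, 70], 91], [[0, 0, 8.5], [285, -638, 70], 91], [[0, 0, 8.5], [285, -638, 70], 91], [[0, 0, 8.5], [285, -638, 70], 91], [[0, 0, 8.5], [285, -638, 70], 91], [[0, 0, 8.5], [285, -638, 70], 91], [[0, 0, 8.5], [285, -638, 70], 91], [[0, 0, 8.5], [285, -638, 70], 91], [[0, 0, 8.5], [285, -638, 70], 91], [[0, 0, 8.5], [285, -638, 70], 91], [[0, 0, 8.5], [285, -638, 70], 91], [[0, 0, 8.5], [285, -638, 70], 91], [[0, 0, 8.5], [285, -638, 70], 91], [[0, 0, 8.5], [285, -638, 70], 91], [[0, 0, 8.5], [285, -638, 70], 91], [[0, 0, 8.5], [285, -638, 70], 91], [[0, 0, 8.5], [285, -638, 70], 91], [[0, 0, 8.5], [285, -638, 70], 91]], "grip_force": 20}}

```text
time: 1.87
tcp_pos: [0.5383, -0.069, 0.3007]
eef_rot: [-180.0, 0.1, 74.4]
ft_force: [-0.0, 1.3, 0.3]
grip_width: 0.091
```

Call:
{"op": "step_arm", "data": {"plan": [[[0, 0, 0], [0, 1, -40], 80], [[0, 0, 0], [0, 1, -80], 80], [[0, 0, 0], [0, 1, -120], 70], [[0, 0, 0], [0, 1, -165], 70], [[0, 0, 0], [0, 1, -165], 70], [[0, 0, 0], [0, 1, -165], 70], [[0, 0, 0], [0, 1, -165], 70]]}}

```text
time: 2.45
tcp_pos: [0.5391, -0.0672, 0.1374]
eef_rot: [180.0, 0.0, 74.5]
ft_force: [-0.4, -0.2, 0.8]
grip_width: 0.0701
```

Run:
```python
from h import *
crop("top",160,135,125,100,6,"t2.png")
crop("scene",180,115,120,100,6,"s2.png")
```

```text
(no output)
```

View pics/s2.png

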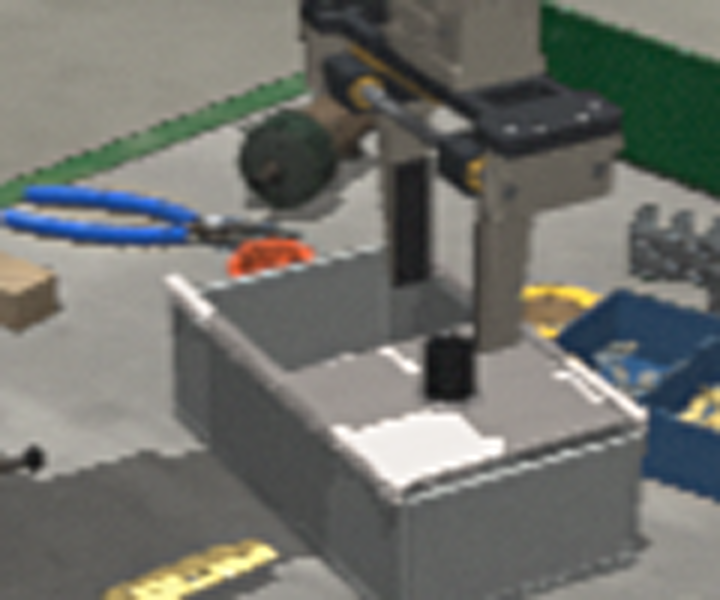

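View pics/t2.png

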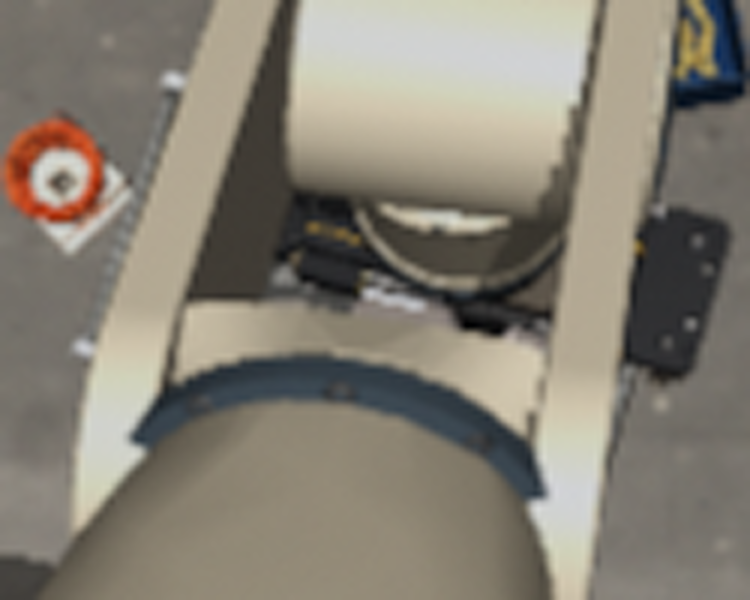

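Call:
{"op": "step_arm", "data": {"plan": [[[0, 0, 0], [0, 0, -20], 70], [[0, 0, 0], [0, 0, -38], 70], [[0, 0, 0], [0, 0, -38], 70], [[0, 0, 0], [0, 0, -38], 70]]}}

```text
time: 2.88
tcp_pos: [0.5406, -0.0677, 0.1018]
eef_rot: [179.7, 0.0, 74.4]
ft_force: [-0.7, -0.7, 0.4]
grip_width: 0.0701
```

Call:
{"op": "step_arm", "data": {"plan": [[[0, 0, 0], [0, 0, 0], 45], [[0, 0, 0], [0, 0, 0], 34], [[0, 0, 0], [0, 0, 0], 34], [[0, 0, 0], [0, 0, 0], 34]]}}

```text
time: 3.22
tcp_pos: [0.5411, -0.0677, 0.1027]
eef_rot: [179.7, 0.0, 74.4]
ft_force: [0.1, -1.3, 0.5]
grip_width: 0.0452
```

Run:
```python
from h import *
crop("scene",180,115,120,100,6,"s3.png")
```

```text
(no output)
```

View pics/s3.png

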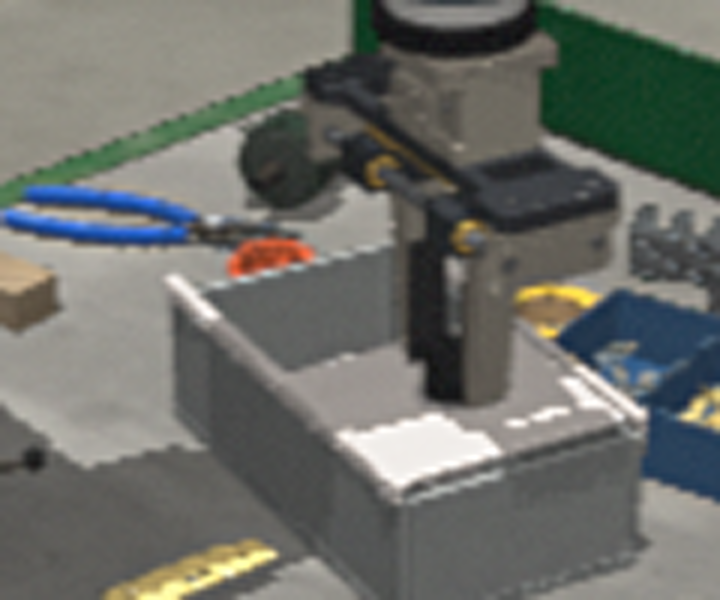

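Call:
{"op": "step_arm", "data": {"plan": [[[0, 0, 0], [0, 0, -1], 24], [[0, 0, 0], [0, 0, -2], 24], [[0, 0, 0], [0, 0, -2], 24], [[0, 0, 0], [0, 0, -2], 24], [[0, 0, 0], [0, 0, -2], 24], [[0, 0, 0], [0, 0, -2], 24], [[0, 0, 0], [0, 0, -2], 24]]}}

```text
time: 3.85
tcp_pos: [0.541, -0.0678, 0.1004]
eef_rot: [179.7, 0.0, 74.4]
ft_force: [1.5, 0.7, -1.7]
grip_width: 0.0252
```

Call:
{"op": "step_arm", "data": {"plan": [[[0, 0, 0], [1.3, 4.8, 0], 24], [[0, 0, 0], [4, 14.5, 0], 24], [[0, 0, 0], [6.6, 24, 0], 24], [[0, 0, 0], [9.3, 33.7, 0], 24], [[0, 0, 0], [12, 43.4, 0], 24], [[0, 0, 0], [14.6, 53, 0], 24], [[0, 0, 0], [17.3, 62.7, 0], 24], [[0, 0, 0], [19.9, 72.3, 0], 24], [[0, 0, 0], [22.6, 82, 0], 24], [[0, 0, 0], [25.2, 91.6, 0], 24], [[0, 0, 0], [26.6, 96.4, 0], 24], [[0, 0, 0], [26.6, 96.4, 0], 24], [[0, 0, 0], [26.6, 96.4, 0], 24]]}}

```text
time: 4.93
tcp_pos: [0.568, 0.0292, 0.1004]
eef_rot: [179.7, -0.0, 74.5]
ft_force: [4.3, 0.4, -3.6]
grip_width: 0.0251
```

Call:
{"op": "step_arm", "data": {"plan": [[[0, 0, 0], [0.5, 3, 0], 24], [[0, 0, 0], [1, 6, 0], 24], [[0, 0, 0], [2, 9, 0], 24], [[0, 0, 0], [2.5, 11, 0], 24], [[0, 0, 0], [2.5, 12, 0], 24], [[0, 0, 0], [2.5, 12, 0], 24]]}}

```text
time: 5.43
tcp_pos: [0.5706, 0.0387, 0.1004]
eef_rot: [179.6, 0.2, 74.5]
ft_force: [3.9, -14.0, -3.3]
grip_width: 0.0252
```

Run:
```python
from h import *
crop("scene",180,115,120,100,6,"s4.png")
```

```text
(no output)
```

View pics/s4.png

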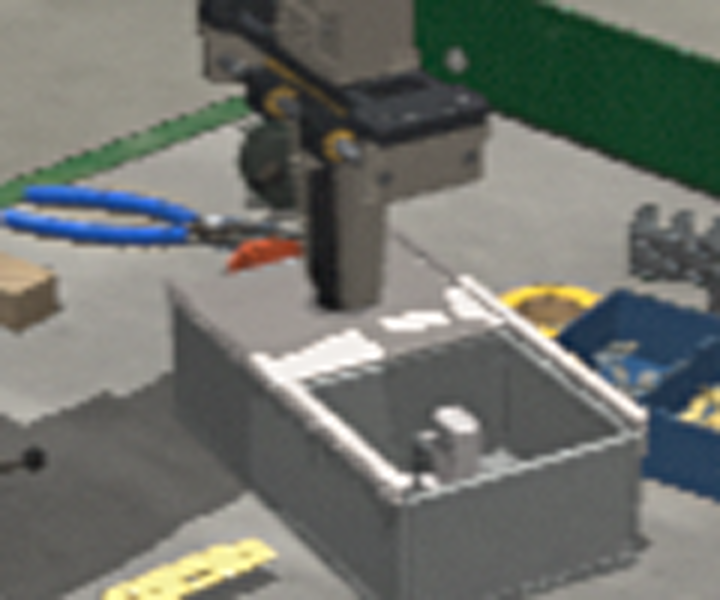

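Call:
{"op": "step_arm", "data": {"plan": [[[0, 0, 0], [-0.5, -1, 0], 45], [[0, 0, 0], [-0.5, -1, 0], 45], [[0, 0, 0], [-0.5, -1, 0], 45], [[0, 0, 0], [-0.5, -1, 0], 45], [[0, 0, 0], [0, 0, 30], 45], [[0, 0, 0], [0, 0, 60], 45], [[0, 0, -7], [-20, 40, 90], 40], [[0, 0, -14], [-40, 80, 110], 40], [[0, 0, -21], [-60, 110, 120], 40], [[0, 0, -28], [-80, 140, 120], 40], [[0, 0, -35], [-100, 170, 120], 40], [[0, 0, -42], [-120, 210, 120], 40], [[0, 0, -49], [-120, 210, 120], 40], [[0, 0, -56], [-120, 210, 120], 40], [[0, 0, -63], [-120, 210, 120], 40], [[0, 0, -70], [-120, 210, 120], 40], [[0, 0, -77], [-120, 210, 120], 40], [[0, 0, -84], [-120, 210, 120], 40], [[0, 0, -89.9], [-120, 210, 120], 40], [[0, 0, -89.9], [-120, 210, 120], 40]]}}

```text
time: 7.15
tcp_pos: [0.4501, 0.2488, 0.2203]
eef_rot: [179.6, 0.2, -15.7]
ft_force: [0.6, 0.8, -0.7]
grip_width: 0.0398
```

Run:
```python
from h import *
crop("top",160,135,125,100,6,"t5.png")
crop("top",205,150,75,60,10,"t5b.png")
crop("scene",220,160,70,60,10,"s5.png")
```

```text
(no output)
```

View pics/t5.png

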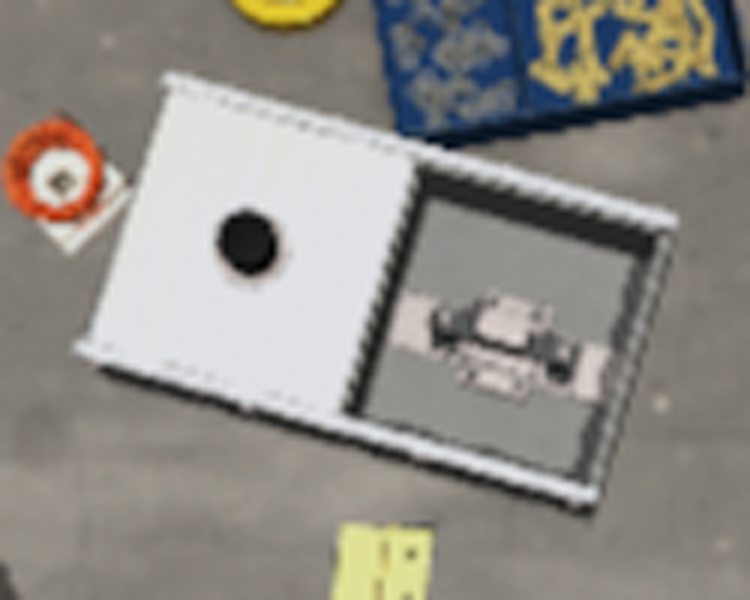

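View pics/t5b.png

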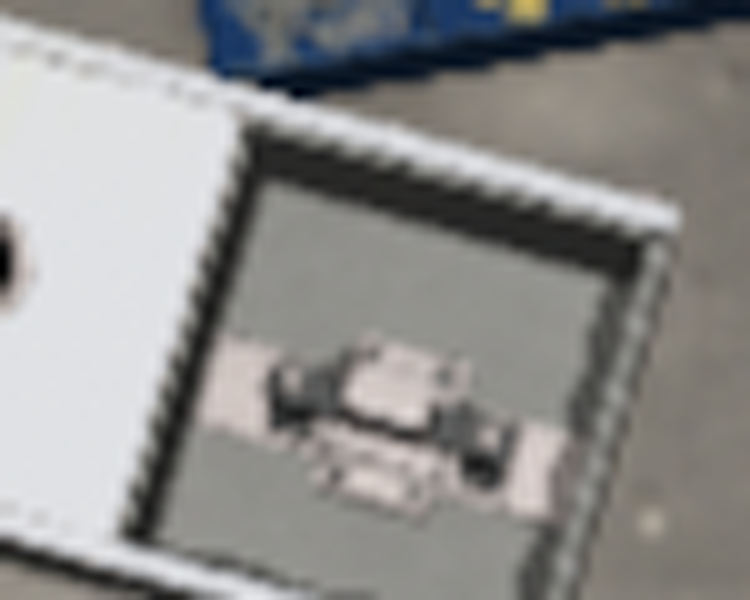

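View pics/s5.png

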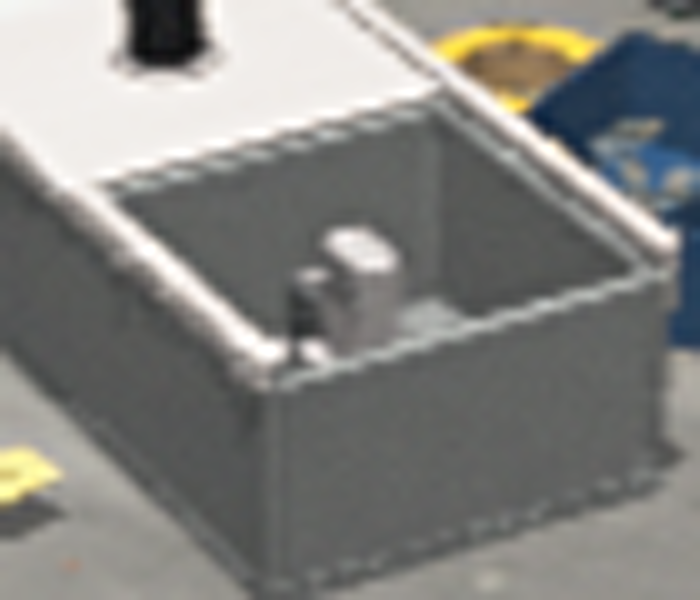

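Run:
```python
from h import *
print("tab top",tp(390,385,.068,(205,150),10), "scene",tp(361,250,.068,(220,160),10,"scene"))
print("knob top",tp(247,241,.105), "scene", tp(164,0,.105,(220,160),10,"scene"))
```

```text
tab top [ 0.53823415 -0.07211596  0.068     ] scene [ 0.53620556 -0.07811918  0.068     ]
knob top [0.56566627 0.0405332  0.105     ] scene [0.55631442 0.02301612 0.105     ]
```

Call:
{"op": "step_arm", "data": {"plan": [[[0, 0, 0.3], [87, -322, 0], 40], [[0, 0, 0.3], [87, -322, 0], 40], [[0, 0, 0.3], [87, -322, 0], 40], [[0, 0, 0.3], [87, -322, 0], 40], [[0, 0, 0.3], [87, -322, 0], 40], [[0, 0, 0.3], [87, -322, 0], 40], [[0, 0, 0.3], [87, -322, 0], 40], [[0, 0, 0.3], [87, -322, 0], 40], [[0, 0, 0.3], [87, -322, 0], 40], [[0, 0, 0.3], [87, -322, -20], 40], [[0, 0, 0.3], [87, -322, -50], 40], [[0, 0, 0.3], [87, -322, -80], 40], [[0, 0, 0.3], [87, -322, -110], 40], [[0, 0, 0.3], [87, -322, -110], 40], [[0, 0, 0.3], [87, -322, -110], 40]]}}

```text
time: 8.55
tcp_pos: [0.5362, -0.0729, 0.1096]
eef_rot: [179.6, 0.4, -14.7]
ft_force: [-0.6, -0.0, 0.7]
grip_width: 0.0398
```

Run:
```python
from h import *
crop("scene",200,130,90,80,8,"s6.png")
```

```text
(no output)
```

View pics/s6.png

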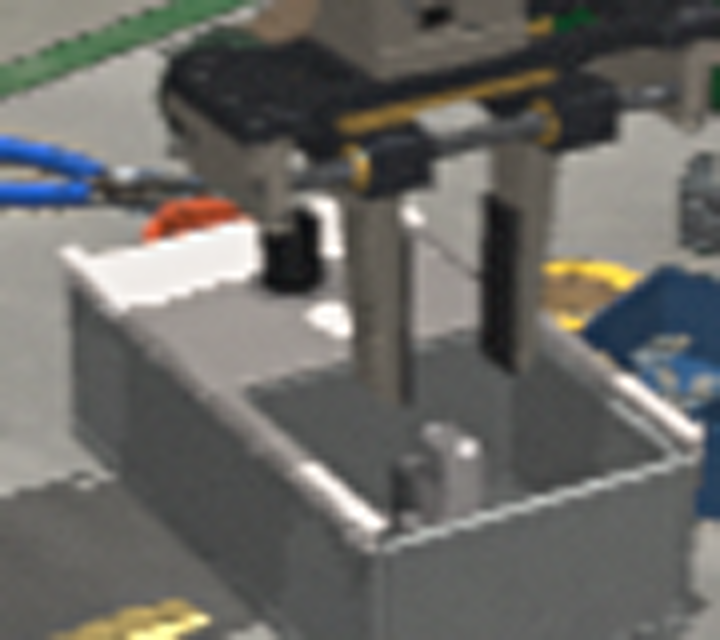

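Run:
```python
from h import *
f=lambda p:(proj("scene",p)-[200,130]+.5)*8-.5
print(f([.5362,-.0729,.0926]),f([.5362,-.0729,.068]),f([.538,-.0755,.068]))
e=np.array([.2656,.964,0]); 
for d in(-3,3):print(d,f(np.array([.5362,-.0729,.068])+e*d/1000))
```

```text
[438.76958247 374.28971735] [438.18971092 434.86445386] [446.91424138 435.63374604]
-3 [442.450691   438.42582869]
3 [433.94226472 431.31439079]
```

Call:
{"op": "step_arm", "data": {"plan": [[[0, 0, -0.5], [1.5, -2, -5], 40], [[0, 0, -0.5], [1.5, -2, -20], 40], [[0, 0, -0.5], [1.5, -2, -35], 40], [[0, 0, -0.5], [1.5, -2, -47.5], 40], [[0, 0, -0.5], [1.5, -2, -47.5], 40], [[0, 0, -0.5], [1.5, -2, -47.5], 40], [[0, 0, -0.5], [1.5, -2, -47.5], 40]]}}

```text
time: 9.18
tcp_pos: [0.5402, -0.0752, 0.065]
eef_rot: [179.6, 0.1, -15.3]
ft_force: [-0.2, -0.5, -0.2]
grip_width: 0.0401
```

Call:
{"op": "step_arm", "data": {"plan": [[[0, 0, 0], [0, 0, 0], 30], [[0, 0, 0], [0, 0, 0], 22], [[0, 0, 0], [0, 0, 0], 18], [[0, 0, 0], [0, 0, 0], 15], [[0, 0, 0], [0, 0, 0], 13], [[0, 0, 0], [0, 0, 0], 11], [[0, 0, 0], [0, 0, 0], 11], [[0, 0, 0], [0, 0, 0], 11]], "grip_force": 12}}

```text
time: 9.85
tcp_pos: [0.5396, -0.0751, 0.0651]
eef_rot: [179.6, 0.1, -15.3]
ft_force: [-3.4, 0.9, 6.1]
grip_width: 0.0145
```

Run:
```python
from h import *
crop("scene",200,130,90,80,8,"s7.png")
print(robot.get_state())
```

```text
{'time': 9.9, 'joints': array([ -7.84397174,  25.77987856, 110.57184879,  -0.54453358,
        43.84398866,   7.80143983]), 'joint_velocities': array([-0.02898278, -0.0706477 ,  0.01011838,  0.04282521, -0.04545951,
        0.05112144]), 'tau': array([-2.76181893e-01, -5.35502100e+01, -2.41757530e+01, -1.07497796e-01,
       -1.29533764e+00, -2.24492229e-03]), 'tcp_pos': array([ 0.53956361, -0.07509413,  0.06512004]), 'eef_rot': array([ 1.79600885e+02,  1.44162833e-01, -1.52525348e+01]), 'ft_force': array([-3.10477964,  1.27714151,  6.02999215]), 'torque': array([0.17813895, 0.82745058, 0.01473931]), 'grip_width': 0.014472766624290291}
```

View pics/s7.png

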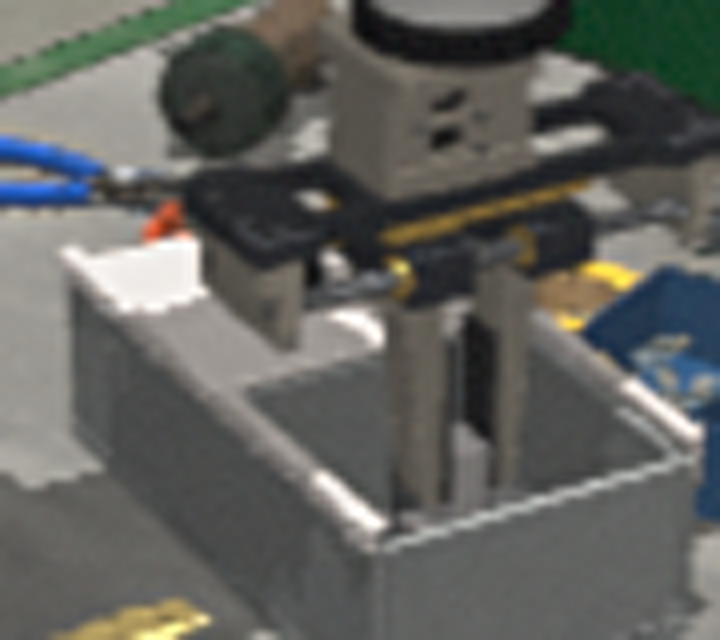

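Call:
{"op": "step_arm", "data": {"plan": [[[0, 0, 0], [0, 0, 0], 11], [[0, 0, 0], [0, 0, 0], 11], [[0, 0, 0], [0, 0, 0], 11]], "grip_force": 45}}

```text
time: 10.15
tcp_pos: [0.539, -0.0749, 0.065]
eef_rot: [179.6, 0.2, -15.3]
ft_force: [-3.9, 2.0, 4.3]
grip_width: 0.0139
```

Call:
{"op": "step_arm", "data": {"plan": [[[-1, 0.3, 0], [0.2, 0.9, 0], 11], [[-1.9, 0.5, 0], [0.5, 1.75, 0], 11], [[-2.9, 0.8, 0], [0.7, 2.6, 0], 11], [[-3.9, 1.1, 0], [1, 3.5, -0.1], 11], [[-5.8, 1.6, 0], [1.4, 5.2, -0.3], 11], [[-7.7, 2.1, 0], [1.9, 7, -0.5], 11], [[-8.7, 2.4, 0], [2.2, 7.9, -0.6], 11], [[-8.7, 2.4, 0], [2.2, 7.9, -0.6], 11], [[-8.7, 2.4, 0], [2.2, 7.9, -0.6], 11]]}}

```text
time: 10.9
tcp_pos: [0.5412, -0.0671, 0.0647]
eef_rot: [170.5, 0.3, -15.2]
ft_force: [-3.5, -2.0, 7.0]
grip_width: 0.0139
```

Call:
{"op": "step_arm", "data": {"plan": [[[-1, 0.3, 0], [0.2, 0.9, -0.1], 11], [[-2, 0.5, 0], [0.5, 1.75, -0.3], 11], [[-2, 0.5, 0], [0.5, 1.75, -0.3], 11], [[-2, 0.5, 0], [0.5, 1.75, -0.3], 11]]}}

```text
time: 11.23
tcp_pos: [0.5416, -0.0654, 0.0645]
eef_rot: [168.4, 0.2, -15.2]
ft_force: [-2.6, -0.8, 5.7]
grip_width: 0.0136
```

Run:
```python
from h import *
crop("scene",235,170,50,40,16,"s8.png")
s=robot.get_state();print(s["ft_force"],s["torque"],s["tcp_pos"])
```

```text
[-2.80852821  0.19717039  4.40435192] [-0.11498283  0.75119212 -0.16497859] [ 0.54153036 -0.06546548  0.06448205]
```

View pics/s8.png

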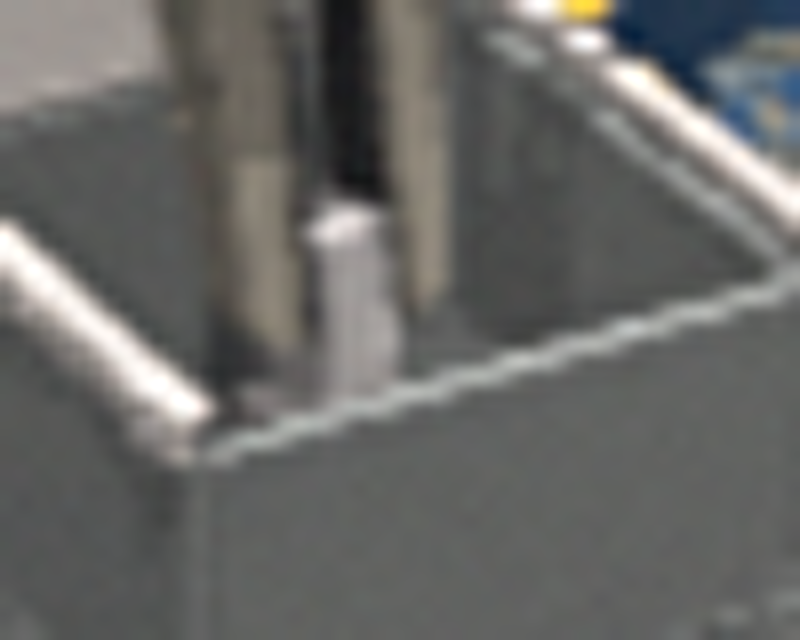

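Call:
{"op": "step_arm", "data": {"plan": [[[-1, 0.3, 0], [0.2, 0.9, -0.2], 11], [[-1.5, 0.4, 0], [0.4, 1.5, -0.4], 11], [[-1.5, 0.4, 0], [0.4, 1.5, -0.4], 11], [[-1.5, 0.4, 0], [0.4, 1.5, -0.4], 11]]}}

```text
time: 11.62
tcp_pos: [0.5419, -0.0641, 0.0643]
eef_rot: [166.8, 0.2, -15.2]
ft_force: [-3.8, -1.3, 6.4]
grip_width: 0.0138
```

Run:
```python
from h import *
s=robot.get_state();print(s["ft_force"],s["torque"],s["tcp_pos"],s["eef_rot"])
```

```text
[-3.82716087 -1.30729999  6.44526206] [-0.22483613  0.72806519 -0.09820213] [ 0.54194199 -0.06407155  0.06426624] [166.82267646   0.22771104 -15.20430441]
```

Call:
{"op": "step_arm", "data": {"plan": [[[3, -0.8, 0], [-0.7, -2.7, 0.3], 11], [[6, -1.7, 0], [-1.4, -5.4, 0.5], 11], [[9, -2.5, 0], [-2.1, -8.1, 0.6], 11], [[12.3, -3.4, 0], [-2.9, -10.8, 0.7], 11], [[14.3, -4, 0], [-3.4, -12.6, 0.7], 11], [[16.2, -4.5, 0], [-3.9, -14.3, 0.6], 11], [[18.1, -5, 0], [-4.4, -16.1, 0.4], 11], [[20, -5.5, 0], [-4.8, -17.8, 0.2], 11], [[21.9, -6, 0], [-5.3, -19.5, -0.1], 11], [[21.9, -6, 0], [-5.3, -19.5, -0.1], 11], [[21.9, -6, 0], [-5.3, -19.5, -0.1], 11]]}}

```text
time: 12.53
tcp_pos: [0.5365, -0.0835, 0.0646]
eef_rot: [-170.4, 0.2, -15.2]
ft_force: [-3.5, 3.1, 9.5]
grip_width: 0.0138
```

Run:
```python
from h import *
crop("scene",235,170,50,40,16,"s9.png")
s=robot.get_state();print(s["ft_force"],s["torque"],s["tcp_pos"])
```

```text
[-3.53364995  1.86052659  9.12964469] [0.63985258 0.86358017 0.11161085] [ 0.53652998 -0.08345969  0.06455334]
```

View pics/s9.png

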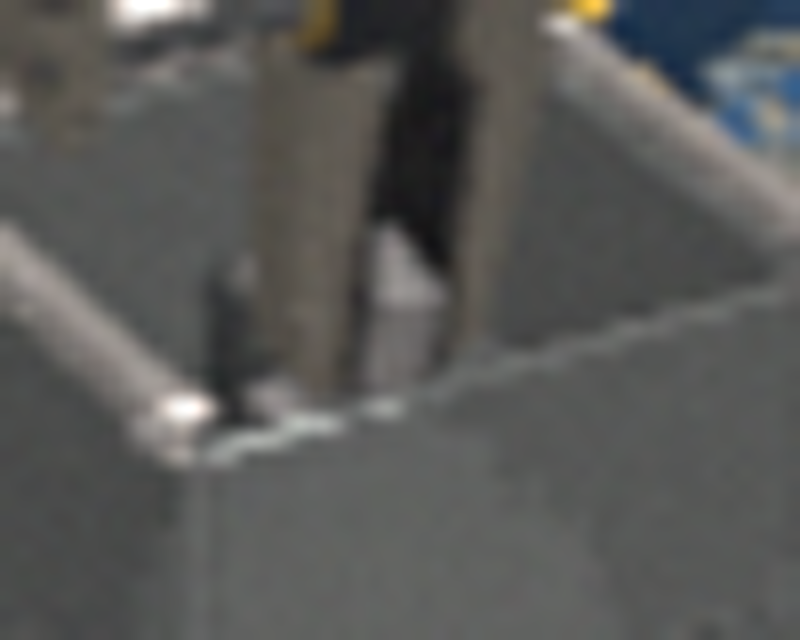

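Call:
{"op": "step_arm", "data": {"plan": [[[1, -0.3, 0], [-0.2, -0.9, -0.2], 11], [[2, -0.5, 0], [-0.5, -1.75, -0.3], 11], [[3, -0.8, 0], [-0.7, -2.6, -0.5], 11], [[3, -0.8, 0], [-0.7, -2.6, -0.5], 11], [[3, -0.8, 0], [-0.7, -2.6, -0.5], 11]]}}

```text
time: 13.0
tcp_pos: [0.5359, -0.0859, 0.0643]
eef_rot: [-167.3, 0.2, -15.2]
ft_force: [-3.4, 3.0, 6.9]
grip_width: 0.014
```

Run:
```python
from h import *
s=robot.get_state();print(s["ft_force"],s["torque"],s["tcp_pos"],s["eef_rot"])
```

```text
[-3.44599557  3.04579128  6.85191914] [0.57721463 0.69701979 0.09841073] [ 0.53586341 -0.08589628  0.06432085] [-167.26945719    0.224602    -15.1845832 ]
```

Call:
{"op": "step_arm", "data": {"plan": [[[-3, 0.8, 0], [0.7, 2.6, 0.3], 11], [[-6, 1.7, 0], [1.5, 5.3, 0.5], 11], [[-9, 2.5, 0], [2.3, 8, 0.6], 11], [[-12.6, 3.5, 0], [3.1, 11, 0.7], 11], [[-12.6, 3.5, 0], [3.1, 11, 0.7], 11], [[-12.6, 3.5, 0], [3.1, 11, 0.7], 11]]}}

```text
time: 13.5
tcp_pos: [0.539, -0.0742, 0.0649]
eef_rot: [179.7, 0.3, -15.1]
ft_force: [-3.7, -0.1, 2.8]
grip_width: 0.0137
```

Call:
{"op": "step_arm", "data": {"plan": [[[0, 0, 0], [0, 0, 1], 11], [[0, 0, 0], [0, 0, 2], 11], [[0, 0, 0], [0, 0, 3], 11], [[0, 0, 0], [0, 0, 3], 11]]}}

```text
time: 13.83
tcp_pos: [0.5388, -0.0746, 0.0679]
eef_rot: [179.7, 0.3, -15.1]
ft_force: [-1.5, -0.3, -1.4]
grip_width: 0.014
```

Run:
```python
from h import *
crop("scene",235,170,50,40,16,"s10.png")
s=robot.get_state();print(s["ft_force"],s["torque"],s["tcp_pos"],s["eef_rot"])
```

```text
[-1.43682301 -0.2703209  -1.92214667] [ 2.56761361e-02  4.09460674e-01 -2.17048013e-04] [ 0.53886393 -0.07460654  0.06790113] [179.68941934   0.32029285 -15.13086941]
```

View pics/s10.png

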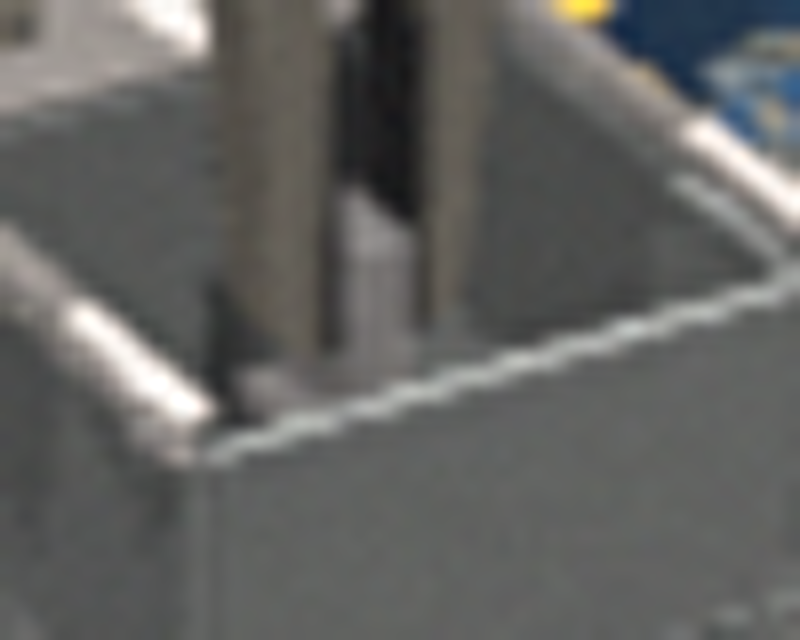

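Call:
{"op": "step_arm", "data": {"plan": [[[0, 0, 0], [0, 0, 1], 11], [[0, 0, 0], [0, 0, 2], 11], [[0, 0, 0], [0, 0, 3], 11], [[0, 0, 0], [0, 0, 4], 11], [[0, 0, 0], [0, 0, 4], 11]]}}

```text
time: 14.3
tcp_pos: [0.5389, -0.0746, 0.0721]
eef_rot: [179.7, 0.3, -15.1]
ft_force: [-1.3, -0.3, -0.2]
grip_width: 0.014
```

Call:
{"op": "step_arm", "data": {"plan": [[[0, 0, 0], [0, 0, 3], 11], [[0, 0, 0], [0, 0, 8], 11], [[0, 0, 0], [0, 0, 14], 11], [[0, 0, 0], [0, 0, 22], 11], [[0, 0, 0], [0, 0, 30], 11], [[0, 0, 0], [0, 0, 40], 11], [[0, 0, 0], [0, 0, 50], 11], [[0, 0, 0], [0, 0, 60], 11], [[0, 0, 0], [0, 0, 70], 11], [[0, 0, 0], [0, 0, 78], 11], [[0, 0, 0], [0, 0, 84], 11], [[0, 0, 0], [0, 0, 87], 11], [[0, 0, 0], [0, 0, 87], 11], [[0, 0, 0], [0, 0, 87], 11]]}}

```text
time: 15.47
tcp_pos: [0.5388, -0.0746, 0.159]
eef_rot: [179.7, 0.3, -15.1]
ft_force: [-0.4, -0.6, -1.7]
grip_width: 0.0135
```

Run:
```python
from h import *
crop("scene",200,125,90,80,8,"s11.png")
s=robot.get_state();print(s["ft_force"],s["torque"],s["tcp_pos"],s["eef_rot"])
f=lambda p:(proj("scene",p)-[200,125]+.5)*8-.5
p=s["tcp_pos"].copy();p[2]=.1;print(f(p)); p[2]=.162;print(f(p))
```

```text
[ 0.05242118 -0.567143   -1.99935483] [-0.03728282  0.06810613  0.01084561] [ 0.5386137  -0.07456409  0.15873642] [179.68628435   0.34989253 -15.12701193]
[447.07227646 395.15521508]
[448.77149625 236.8662994 ]
```

View pics/s11.png

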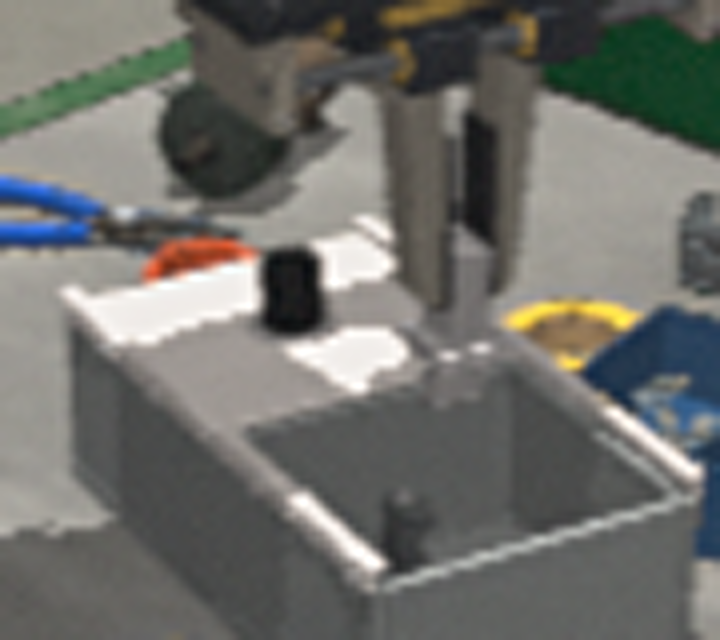

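Run:
```python
from h import *
crop("scene",240,145,35,35,17,"s12.png")
f=lambda p:(proj("scene",p)-[240,145]+.5)*17-.5
print(robot.get_state()["ft_force"])
R=np.array([[np.cos(-.2678),-np.sin(-.2678)],[np.sin(-.2678),np.cos(-.2678)]])
for x,y,z in((-.007,-.012,.162),(.007,-.012,.162),(-.007,.012,.162),(-.007,-.012,.137),(.007,-.012,.137),(-.005,-.01,.1),(.005,-.01,.1),(-.005,.01,.1)):
    q=R@[x,y]+[.5386,-.0746];print(x,y,z,f([*q,z]).round())
```

```text
[ 0.2380885  -0.01290901 -1.70763273]
-0.007 -0.012 0.162 [275. 201.]
0.007 -0.012 0.162 [349. 183.]
-0.007 0.012 0.162 [200. 145.]
-0.007 -0.012 0.137 [273. 340.]
0.007 -0.012 0.137 [347. 321.]
-0.005 -0.01 0.1 [276. 532.]
0.005 -0.01 0.1 [327. 518.]
-0.005 0.01 0.1 [214. 483.]
```

View pics/s12.png

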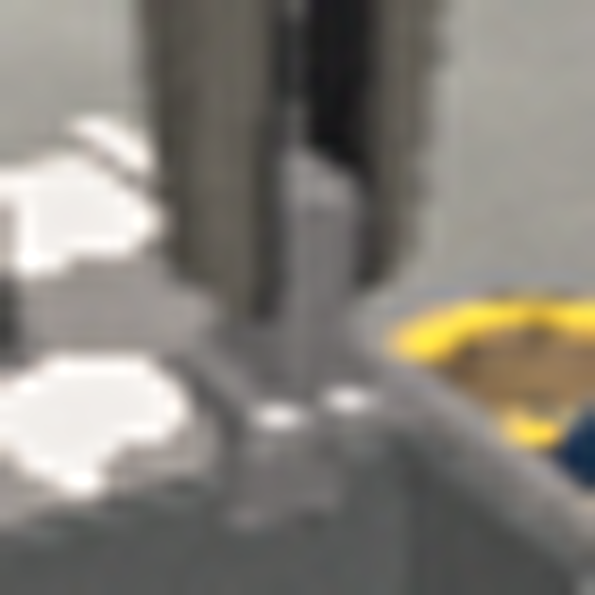

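Run:
```python
from h import *
im=robot.read_camera("top");cv2.imwrite("pics/t13.png",cv2.cvtColor(cv2.resize(im,None,fx=1.5,fy=1.5),cv2.COLOR_RGB2BGR))
s=robot.get_state();print(s["tcp_pos"],s["joint_velocities"],s["grip_width"]);
robot.close_job()
```

```text
[ 0.53854168 -0.0745713   0.15856495] [-0.03297618  0.00189962 -0.15569143  0.08394054  0.10004702  0.06402422] 0.013782487852169479
the job is handed in; nothing more can be done
```

View pics/t13.png

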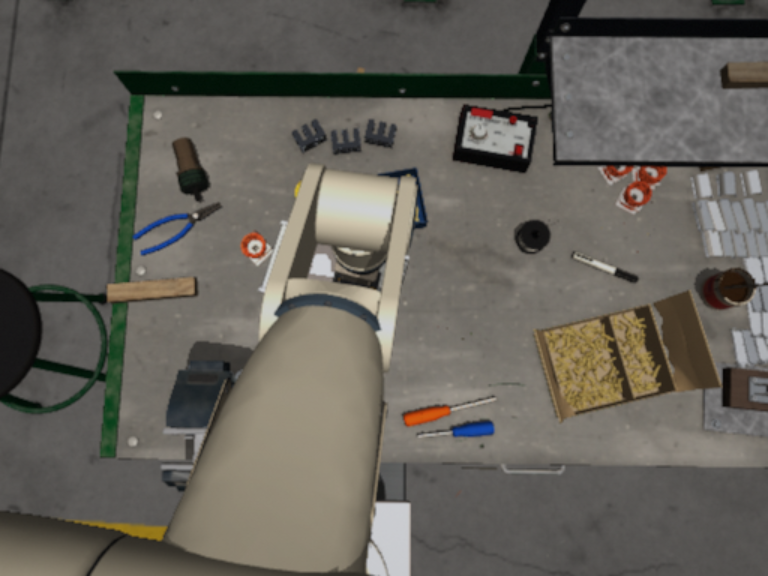

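I handed in the job at about 15.6 s: cover over the parts bay, both jaws rocked back with the block, and the block held above its seat.

- **Cover:** I slid it by its knob until it met its stop with about 14 N. The top camera then showed it fully over the half shells.
- **Rocking:** I gripped the tab and rocked the seated block about 13° to the left, then about 13° to the right. That is slightly past the stated 0.2 rad. I felt no clear hard stop on either side, and I could not see how far the jaws moved.
- **Lift:** The upright block then rose freely past the 4 mm point where the lips would catch it, with only its own weight on the wrist.
- **Final hold:** The grip is 45 N at a 14 mm opening. The tool is within about 0.5° of upright and the arm was nearly still. By calculation the foot is about 26–28 mm above the walls and 16–18 mm above the cover guides. The scene camera agreed to within about 3 mm.
- **Bystanders:** The last top view shows the coil and reel where they were. The arm hid the bracket in that view. It was in place when last seen, and nothing went near it.
- **Disagreement:** The two cameras differed by about 5 mm along the jig. I went by where the cover met its stop, which agreed with the top camera.

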